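# Sweep offcuts off a door panel and stow the sweeper

### The arm

A 6-joint arm with a two-finger parallel gripper is mounted at the origin on the work surface. World frame = base frame: x ahead of the robot, y to its left, z up, the work surface at z = 0. Lengths are in m, angles in degrees, forces in N, time in s.
With the tool pointing down it reaches from about 0.4 to 0.825 m from the base axis. Payload 7 kg.
Tool frame: the origin (TCP) lies between the finger pads; the fingertips stand 19 mm ahead of it and the grasp point (between the pads) is the TCP; x points along the fingers, y is the direction in which the jaws open and shut, and the axes are right-handed (so a half turn about x gives the same grasp; the last joint's range is limited). The gripper opens to 88 mm and grips with 3 to 60 N. Pads are 19 mm wide; open, the fingers measure 130 mm over their backs; the gripper's body (78 mm by 193 mm) begins 47 mm behind the grasp point.
Start: joints at [84.918, 20.546, 0.682, 0, -70.136, -16.507], TCP at [0.248, 0.628, 0.213] pointing down, gripper open.
Joint ranges: [-176.03, 176.03], [-82.01, 121.73], [-58.28, 71.71], [-173.87, 95.51], [-174.79, -0.11], [-173.66, 173.66]. Speed limits (degrees/s): [136.94, 136.94, 172.46, 180, 180, 180].

### API

Orientations are given as [roll, pitch, yaw] about the fixed x, y, z axes, in that order (R = Rz(yaw) Ry(pitch) Rx(roll)).
In Python, from plant import r gives the robot as it stands.
- The arm moves only by the tool send_rows, never from a script. Its argument "plan" is a list of rows, each a list of 2 entries, a list of its own where there are three numbers: the shift along the tool's x, y, z scaled (see below), then the turn, a rotation vector about the tool's x, y, z scaled (see below). A call has exactly 5 rows; each row is the pose to reach, as a shift and turn from the pose measured when the call began, along the tool's axes at that moment; what a row does not reach only later rows make up. The controller multiplies each number of a shift by 0.15 m and each number of a turn by pi/4 rad. A row lasts 1/10 s, in which the tool goes at most 50 mm and 8.59 degrees, less where a joint would pass 70% of its speed; a pose out of reach is approached as far as the arm can. A call with a number of a shift or a turn outside -1 to 1 is refused whole. A call with a gripper value outside its range is refused whole. "jaw" is the opening, from -1 (shut) to 1 (fully open), so that 0 is half open, set as the call begins (left out, the last holds). The fingers move at their own pace and stop on an object; "force" is the grip in N (left out, the last holds). Time passes only in rows, so rows that repeat a pose let the fingers close, or fill a call up. It gives the time, the measured TCP pose, the force and the opening at its end, in the units of the state.
- r.get_state(): the state, without advancing time (a new reading comes with each control period).
- r.capture(name): name is "scene" or "top" or "wrist"; returns a dict with "color" (480x640x3 uint8, red, green, blue), "range_z" (480x640 float32, m along the optical axis (not along the pixel's ray), 0 where there is no reading), "mtx" (3x3 intrinsics, pixels), "k1" (the pictures are not rectified: a ray, as slopes to the right and down, at radius r is drawn at 1 + k1 r^2 times it, then the intrinsics apply), "pose" (4x4, takes a point from camera to world coordinates). Camera axes: x right, y down, z forward; pixel columns grow to the right and rows downward; lengths in m; the calibration is good to about 2 mm. A picture is of the moment at which its call begins.
- r.close_job(): hands the job in, once; it reports no verdict.
Trained networks look in a picture, given as the dict that the camera call returned (one of the last four; its "shot" number tells which), for a name from the list of things; names that differ only in an ending like _2 or _b are one class to them, and where a whole thing is asked for, a point or a joint stands for the part that bears it (a point fixed in the world has none). Each returns a list of dicts, best first, with "score" (0 to 1); they miss things now and then, are a little off and sometimes report something else, mostly with a low value. They report only what shows in the picture. A call takes as long as a camera call. They do not tell look-alikes from the thing itself.
- r.find_in(picture, target): "uv" ([column, row] in pixels, amid what is visible of it).
- r.trace(picture, target): "mask" (480x640 bool, what is visible of it) and "uv" ([column, row] in pixels, amid what is visible of it).
The state is a dict: "time_s": time; "joints": joint angles; "qd": joint speeds; "joint_torque": joint torques, N m; "tcp_pos": TCP position; "eef_rot": TCP orientation; "contact_force": force on the tool from outside, world axes, zero at the start; "moment": the same for the moment, N m; "gripper_width": finger opening in m.
Only numpy, scipy, OpenCV 4.12 (cv2) and the standard library are available. Lean on these libraries where they do the work, as an engineer would, in place of code of your own. Each camera call takes 0.05 s, during which the arm holds its last target. There are 200 camera calls.

### The job

Pick up the bench sweeper by its handle and sweep all five offcuts off the end of the white door panel into the red scrap tray; push them with the sweeper only, the robot itself must not touch them. Then lower the sweeper upright into its grey holder, fully home on the holder's floor, and let go. Leave the glue bottle, the tape measure and the knob in the green tray where they are.

Things in the scene. Friction and masses are not known exactly. Their poses are not given: they have to be found in the camera images.
- panel_top (a point): Centre of the top face of the white door panel, 190 mm (x) by 420 mm (y), z up. It is fixed, its top face 55 mm above the bench. Aluminium profiles stand 8 mm above the face along both long sides, leaving 170 mm between them (x from -85 to +85 mm). The short ends (y = -210 and +210 mm) are open and level with the face; a tray stands under each.
- red_tray: Red open-topped scrap tray, 190 mm (x) by 130 mm (y), 42 mm high, walls and floor 3 mm, fixed to the bench, its side tucked 10 mm under one open end of the panel (which end varies), so what goes over that end falls in. Origin: centre of its underside, 265 mm from the panel's centre along the panel's y; axes parallel to the panel's.
- green_tray: Green plastic tray of the same shape and size, fixed under the panel's other end. It holds a good knob, no scrap belongs in it. Origin: centre of its underside.
- sweeper_grip (a point): Handle centre of the loose bench sweeper (0.2 kg) standing on the bench. Wooden handle bar 24 mm thick (x), 100 mm long (y), 30 mm tall, centre 93 mm above the sweeper's underside; below it a thin web, then a blue head with black rubber foot, 28 mm thick (x), 130 mm long (y), from underside to 42 mm. z is up. Grip across x; push with the head's flat side. A half turn makes no difference.
- caddy: Grey open-topped holder for the sweeper, fixed to the bench: outside 50 mm (x) by 154 mm (y), 35 mm high, walls and floor 4 mm (slot 42 by 146 mm). Origin: centre of its underside. Its x and y match the sweeper's when stowed (either way round); the sweeper then stands on its floor, handle centre 97 mm above the origin.
- offcut_oak_c (a point): Brown oak offcut, a loose block 34 x 26 x 22 mm high. Lies on the panel at the start. The point is its centre.
- offcut_pine_c (a point): Pale pine offcut, a loose block 26 x 30 x 26 mm high. Lies on the panel at the start. The point is its centre.
- offcut_walnut_c (a point): Dark walnut offcut, a loose block 38 x 20 x 20 mm high. Lies on the panel at the start. The point is its centre.
- offcut_rebate_c (a point): Plywood strip end with a step, a loose piece 32 x 30 x 24 mm high. Lies on the panel at the start. The point is its centre.
- offcut_alu_c (a point): Aluminium channel offcut, a loose U-shaped piece 34 x 26 x 22 mm high. Lies on the panel at the start. The point is its centre.
- glue: White glue bottle with an orange cap, 56 mm across, 110 mm tall, loose on the bench beside the work: leave alone. Origin: centre of its underside.
- tape: Yellow tape measure, 70 x 35 x 65 mm high, loose on the bench beside the work: leave alone. Origin: centre of its underside.
- knob: Black cabinet knob, 34 mm across, 32 mm tall, loose in the green tray: leave alone. Origin: centre of its underside.
Not all that is in view belongs to the job. Of the things that look like the part that bears sweeper_grip, the middle-sized one is meant.

How it is judged:
By the outcome, as a careful person would: the job done as asked, in the order asked, and still so for the second after the job is handed in, with the robot touching nothing.
It also fails if it takes over 61 s, if anything falls off the work surface, if the arm or the gripper's body presses on something with over 40 N, if the wrist force passes 120 N, or if a joint passes its speed limit or range.

## Working session

There is one attempt and no reset: what is moved stays moved. The work goes in short steps, Python scripts to look and compute and a tool call to move; the robot and the scene stay as the last step left them, time stands still between calls to the robot, and variables do not carry over. Pictures are saved under pics/ and viewed, about 8 in all and at most 12, crops included, and the job is handed in when it is done.

Besides the shell and the picture viewer there is one more tool, called after "Request:" by a JSON object that holds its "fn" and its "kwargs". send_rows: Moves the arm, as the interface text tells. Its arguments: {"type":"object","properties":{"plan":{"type":"array"},"jaw":{"type":"number"},"force":{"type":"number"}},"required":["plan"]}

```bash
ls; mkdir -p pics
cat > h.py <<'E'
import numpy as np, cv2
from scipy.spatial.transform import Rotation as R
from plant import r
def save(c,n): cv2.imwrite(f'pics/{n}.png',c['color'][...,::-1])
def cloud(c):
    K=c['mtx'];v,u=np.mgrid[:480,:640]
    d=np.stack([(u-K[0,2])/K[0,0],(v-K[1,2])/K[1,1]],-1)
    s=d.copy()
    for _ in range(8): s=d/(1+c['k1']*(s**2).sum(-1,keepdims=True))
    z=c['range_z'][...,None]
    P=np.concatenate([s*z,z],-1)@c['pose'][:3,:3].T+c['pose'][:3,3]
    P[c['range_z']<=0]=np.nan
    return P
E
python3 - <<'E'
from h import *
print(r.get_state())
for n in ('top','scene'):
    c=r.capture(n);save(c,n);print(n,c['pose'].round(3).tolist())
    P=cloud(c);np.save(f'{n}.npy',P)
    if n=='top':
        for t in ['panel_top','red_tray','green_tray','sweeper_grip','caddy','offcut_oak_c','offcut_pine_c','offcut_walnut_c','offcut_rebate_c','offcut_alu_c','glue','tape','knob']:
            for d in r.trace(c,t)[:4]:
                m=d['mask'];print(t,round(d['score'],2),np.round(d['uv']),np.nanmedian(P[m],0).round(3),m.sum())
E
```

```text
pics
{'time_s': 0.0, 'joints': array([ 8.49162995e+01,  2.05897778e+01,  6.33304093e-01, -2.10986214e-02,
       -7.01330018e+01, -1.65037292e+01]), 'qd': array([ 0.0831154 ,  0.0041581 ,  0.08271803,  0.04387832, -0.05007973,
        0.01477878]), 'joint_torque': array([-2.39096429e-03, -5.82713592e+01,  2.93059856e+01,  6.99760705e+00,
        6.95106952e-03, -1.64217281e-04]), 'tcp_pos': array([0.24821468, 0.6271666 , 0.21233474]), 'eef_rot': array([  94.00666453,   89.90835186, -107.58795078]), 'contact_force': array([-0.04511952, -0.1545395 ,  1.21224897]), 'moment': array([-0.00756932, -0.0093894 , -0.00157181]), 'gripper_width': 0.08793434427092596}
top [[0.089, -0.973, 0.212, 0.23], [-0.996, -0.087, 0.019, -0.012], [-0.0, -0.213, -0.977, 1.182], [0.0, 0.0, 0.0, 1.0]]
panel_top 0.84 [323. 182.] [0.609 0.009 0.055] 15382
red_tray 0.65 [445. 189.] [ 0.616 -0.266  0.004] 4585
red_tray 0.43 [212. 163.] [0.624 0.267 0.031] 47
green_tray 0.91 [200. 173.] [0.616 0.291 0.004] 4289
green_tray 0.33 [292. 171.] [0.615 0.073 0.069] 240
sweeper_grip 0.94 [230. 255.] [0.422 0.185 0.103] 110
[... 166 characters left out ...]
y 0.61 [156. 261.] [0.389 0.338 0.075] 768
caddy 0.54 [443. 192.] [ 0.615 -0.267  0.004] 4596
offcut_oak_c 0.62 [262. 193.] [0.56  0.135 0.076] 235
offcut_oak_c 0.55 [488. 294.] [ 0.392 -0.354  0.063] 746
offcut_pine_c 0.53 [349. 192.] [ 0.576 -0.045  0.08 ] 218
offcut_walnut_c 0.45 [377. 175.] [ 0.616 -0.106  0.074] 216
offcut_rebate_c 0.6 [294. 169.] [0.615 0.074 0.07 ] 237
offcut_alu_c 0.65 [324. 171.] [0.618 0.01  0.067] 232
glue 0.82 [157. 262.] [0.389 0.338 0.076] 696
tape 0.67 [486. 292.] [ 0.392 -0.353  0.063] 731
tape 0.65 [375. 176.] [ 0.616 -0.106  0.074] 211
scene [[0.259, 0.664, -0.702, 1.146], [0.966, -0.188, 0.178, -0.166], [-0.014, -0.724, -0.69, 0.741], [0.0, 0.0, 0.0, 1.0]]
```

View pics/top.png

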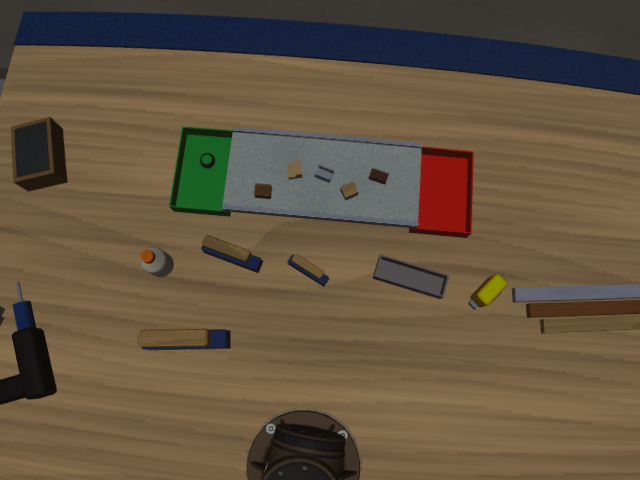

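Run:
```python
from h import *
P=np.load('top.npy');im=cv2.imread('pics/top.png')
cv2.imwrite('pics/crop.png',cv2.resize(im[220:400,130:460],None,fx=2.4,fy=2.4,interpolation=cv2.INTER_CUBIC))
c=r.capture('top');P=cloud(c)
def rect(n,m):
    q=P[m][:,:2];q=q[~np.isnan(q).any(1)]
    print(n,[np.round(x,4) for x in cv2.minAreaRect((q*1000).astype(np.float32))])
for d in r.trace(c,'sweeper_grip')[:3]:
    m=d['mask'];z=P[...,2]; zt=np.nanpercentile(z[m],95);rect(f'sw zt {zt:.3f}',m&(z>zt-.008))
m=r.trace(c,'panel_top')[0]['mask'];rect('panel',cv2.erode(m.astype(np.uint8),np.ones((3,3)))>0)
m=r.trace(c,'caddy')[0]['mask'];z=P[...,2]
mm=cv2.dilate(m.astype(np.uint8),np.ones((5,5)))>0
rect('caddy rim',mm&(z>.028)&(z<.042));rect('caddy floor',m&(z<.012))
for t in ['red_tray','green_tray']:
    m=r.trace(c,t)[0]['mask'];rect(t+' rim',m&(z>.034)&(z<.05))
for t in ['oak','pine','walnut','rebate','alu']:
    m=r.trace(c,f'offcut_{t}_c')[0]['mask'];rect(t,m&(z>.065))
```

```text
sw zt 0.110 [array([427.0799, 192.3124]), array([99.6053, 24.3331]), np.float64(75.0835)]
sw zt 0.149 [array([237.6701, 265.4811]), array([ 33.577 , 136.3076]), np.float64(7.0395)]
sw zt 0.078 [array([ 618.5404, -106.3924]), array([37.0653, 20.0992]), np.float64(76.7709)]
panel [array([611.335 ,  10.5226]), array([420.6061, 190.7941]), np.float64(89.6599)]
caddy rim [array([ 414.8956, -194.6997]), array([154.8977,  51.945 ]), np.float64(77.476)]
caddy floor [array([ 418.466 , -199.1298]), array([161.7235,  61.3389]), np.float64(76.9252)]
red_tray rim [array([ 612.0822, -254.7277]), array([128.7926, 192.9184]), np.float64(89.5241)]
green_tray rim [array([613.7814, 274.7474]), array([193.1937, 135.6705]), np.float64(0.1051)]
oak [array([563.5729, 135.8034]), array([32.2191, 26.8793]), np.float64(89.2835)]
pine [array([579.1688, -45.9841]), array([26.6809, 29.8901]), np.float64(30.0986)]
walnut [array([ 619.0173, -106.5063]), array([35.7771, 20.6064]), np.float64(75.543)]
rebate [array([616.7425,  74.7492]), array([34.5516, 29.8503]), np.float64(14.045)]
alu [array([615.5334,  10.1545]), array([34.1973, 27.5406]), np.float64(71.9356)]
```

Top view: there are three sweeper look-alikes, at px (230,255) with a 100 mm handle and top at 0.108, (307,268) the smaller one, and (183,340) the larger one with top at 0.149. The middle-sized one is at (230,255), and its 100×24 mm handle fits the description. I'll confirm that in one enlarged crop. Offcuts: oak (262,190), rebate (294,169), alu (324,172), pine (349,190), walnut (378,175). The red tray is on the right.

View pics/crop.png

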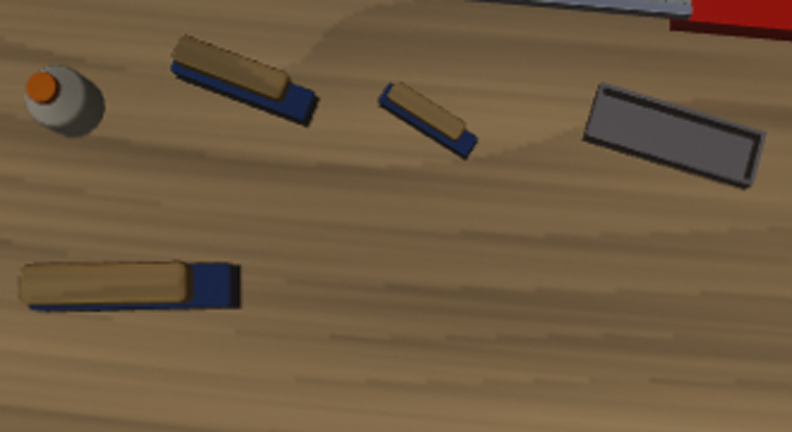

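```bash
cat >> h.py <<'E'
def goal(x,y,z,jaw):
    """scaled shift & turn from the current pose to tool-down at x,y,z with jaw axis at angle jaw (deg)"""
    s=r.get_state();R0=R.from_euler('xyz',s['eef_rot'],degrees=True).as_matrix()
    yy=np.array([np.cos(np.radians(jaw)),np.sin(np.radians(jaw)),0]);xx=np.array([0,0,-1.])
    T=np.stack([xx,yy,np.cross(xx,yy)],1)
    print('t',s['time_s'],'pos',s['tcp_pos'].round(4),'jaw yaw',np.degrees(np.arctan2(R0[1,1],R0[0,1])).round(2),'w',round(s['gripper_width'],4),'F',s['contact_force'].round(1),'q',s['joints'].round(0))
    print('shift',(R0.T@(np.array([x,y,z])-s['tcp_pos'])/.15).round(4),'turn',(R.from_matrix(R0.T@T).as_rotvec()/(np.pi/4)).round(4))
E
python3 - <<'E'
from h import *
goal(.427,.192,.20,-15);goal(.427,.192,.20,165)
E
```

```text
t 1.3 pos [0.2484 0.6276 0.2132] jaw yaw -111.59 w 0.0878 F [-0.   0.3 -0.7] q [ 85.  21.   1.  -0. -70. -17.]
shift [ 0.0883  2.2621 -2.176 ] turn [-2.1464e+00  1.0000e-04 -0.0000e+00]
t 1.3 pos [0.2484 0.6276 0.2132] jaw yaw -111.59 w 0.0878 F [-0.   0.3 -0.7] q [ 85.  21.   1.  -0. -70. -17.]
shift [ 0.0883  2.2621 -2.176 ] turn [ 1.8536e+00 -0.0000e+00 -1.0000e-04]
```

The crop confirms it: the middle-sized sweeper is at crop px (243,78), between the small one (428,118) and the large one (130,285).

Request:
{"fn": "send_rows", "kwargs": {"plan": [[[0, 0.95, -0.91], [0.93, 0, 0]], [[0, 0.95, -0.91], [0.93, 0, 0]], [[0, 0.95, -0.91], [0.93, 0, 0]], [[0, 0.95, -0.91], [0.93, 0, 0]], [[0, 0.95, -0.91], [0.93, 0, 0]]], "jaw": 1, "force": 40}}

```text
time_s: 1.8
tcp_pos: [0.324, 0.4404, 0.2141]
eef_rot: [-6.6, 90.0, 109.4]
contact_force: [1.3, 0.7, -0.3]
gripper_width: 0.0876
```

```bash
python3 -c "
from h import *
goal(.427,.192,.20,165)"
```

```text
t 1.8 pos [0.324  0.4404 0.2141] jaw yaw -153.95 w 0.0876 F [ 1.3  0.7 -0.3] q [ 74.   8. -16.  -0. -66. -48.]
shift [ 0.0935  0.1102 -1.7893] turn [ 9.122e-01  4.000e-04 -1.000e-04]
```

Request:
{"fn": "send_rows", "kwargs": {"plan": [[[0.05, 0.06, -0.95], [0.92, 0, 0]], [[0.05, 0.06, -0.95], [0.92, 0, 0]], [[0.05, 0.06, -0.95], [0.92, 0, 0]], [[0.05, 0.06, -0.95], [0.92, 0, 0]], [[0.05, 0.06, -0.95], [0.92, 0, 0]]]}}

```text
time_s: 2.3
tcp_pos: [0.3791, 0.307, 0.207]
eef_rot: [-2.7, 89.9, 71.4]
contact_force: [0.5, -0.3, 0.5]
gripper_width: 0.0876
```

```bash
python3 -c "
from h import *
goal(.427,.192,.20,165)"
```

```text
t 2.3 pos [0.3791 0.307  0.207 ] jaw yaw 164.16 w 0.0876 F [ 0.5 -0.3  0.5] q [ 62.   3. -23.  -0. -64. -78.]
shift [ 0.046  -0.5167 -0.6503] turn [-0.0186  0.0016  0.0001]
```

Request:
{"fn": "send_rows", "kwargs": {"plan": [[[0.046, -0.517, -0.65], [-0.02, 0, 0]], [[0.046, -0.517, -0.65], [-0.02, 0, 0]], [[0.046, -0.517, -0.65], [-0.02, 0, 0]], [[0.046, -0.517, -0.65], [-0.02, 0, 0]], [[0.046, -0.517, -0.65], [-0.02, 0, 0]]]}}

```text
time_s: 2.8
tcp_pos: [0.4273, 0.1916, 0.2003]
eef_rot: [-11.8, 89.9, 63.2]
contact_force: [-0.5, -0.0, -0.5]
gripper_width: 0.0876
```

Run:
```python
from h import *
c=r.capture('wrist');save(c,'wrist1');P=cloud(c);z=P[...,2]
for d in r.trace(c,'sweeper_grip')[:3]:
    m=d['mask'];q=P[m&(z>.1)&(z<.12)][:,:2]
    if len(q): print(d['score'],np.round(d['uv']),len(q),cv2.minAreaRect((q*1000).astype(np.float32)),np.nanpercentile(z[m],95))
goal(.427,.192,.093,165)
```

```text
0.71 [544. 230.] 834 ((253.67141723632812, 237.51046752929688), (82.56786346435547, 28.14018440246582), 76.69389343261719) 0.1457975800575038
0.55 [319. 225.] 4203 ((426.5898132324219, 194.2905731201172), (98.6030044555664, 23.83985710144043), 74.30702209472656) 0.107430090186987
t 2.9 pos [0.4271 0.1926 0.2002] jaw yaw 165.07 w 0.0875 F [-0.6 -0.1 -0. ] q [ 48.   1. -26.  -0. -63. -63.]
shift [ 7.149e-01 -1.000e-04 -5.200e-03] turn [0.0016 0.0023 0.0004]
```

Request:
{"fn": "send_rows", "kwargs": {"plan": [[[0.2, 0, -0.006], [0.008, 0, 0]], [[0.45, 0, -0.006], [0.008, 0, 0]], [[0.65, 0, -0.006], [0.008, 0, 0]], [[0.715, 0, -0.006], [0.008, 0, 0]], [[0.715, 0, -0.006], [0.008, 0, 0]]]}}

```text
time_s: 3.4
tcp_pos: [0.4263, 0.192, 0.0921]
eef_rot: [132.6, 89.9, -152.6]
contact_force: [0.1, -0.2, -0.0]
gripper_width: 0.0876
```

Request:
{"fn": "send_rows", "kwargs": {"plan": [[[0, 0, 0], [0, 0, 0]], [[0, 0, 0], [0, 0, 0]], [[0, 0, 0], [0, 0, 0]], [[0, 0, 0], [0, 0, 0]], [[0, 0, 0], [0, 0, 0]]], "jaw": -1, "force": 50}}

```text
time_s: 3.9
tcp_pos: [0.4265, 0.1921, 0.0926]
eef_rot: [92.4, 90.0, 167.2]
contact_force: [-0.4, -0.9, -0.2]
gripper_width: 0.0532
```

Request:
{"fn": "send_rows", "kwargs": {"plan": [[[0, 0, 0], [0, 0, 0]], [[0, 0, 0], [0, 0, 0]], [[0, 0, 0], [0, 0, 0]], [[0, 0, 0], [0, 0, 0]], [[0, 0, 0], [0, 0, 0]]]}}

```text
time_s: 4.4
tcp_pos: [0.4265, 0.1921, 0.0926]
eef_rot: [102.9, 90.0, 177.7]
contact_force: [1.0, 0.2, 0.3]
gripper_width: 0.0221
```

```bash
python3 -c "
from h import *
goal(.603,.186,.27,90)"
```

```text
t 4.4 pos [0.4265 0.1921 0.0926] jaw yaw 164.78 w 0.0221 F [1.  0.2 0.3] q [ 48.   8. -34.  -0. -48. -64.]
shift [-1.1831 -1.1454  0.2694] turn [ 1.6619e+00 -4.0000e-04 -3.0000e-04]
```

Request:
{"fn": "send_rows", "kwargs": {"plan": [[[0, 0, 0], [0, 0, 0]], [[-0.1, 0, 0], [0, 0, 0]], [[-0.3, 0, 0], [0, 0, 0]], [[-0.55, 0, 0], [0, 0, 0]], [[-0.8, 0, 0], [0, 0, 0]]]}}

```text
time_s: 4.9
tcp_pos: [0.4258, 0.1916, 0.2132]
eef_rot: [134.5, 89.9, -150.7]
contact_force: [1.4, 1.5, -3.0]
gripper_width: 0.0217
```

```bash
python3 -c "
from h import *
goal(.603,.187,.21,90)"
```

```text
t 4.9 pos [0.4258 0.1916 0.2132] jaw yaw 164.77 w 0.0217 F [ 1.4  1.5 -3. ] q [ 48.   1. -24.  -0. -65. -64.]
shift [ 0.019  -1.1477  0.281 ] turn [ 1.6616e+00 -3.1000e-03 -4.0000e-04]
```

Request:
{"fn": "send_rows", "kwargs": {"plan": [[[0.02, -0.12, 0.03], [0.17, 0, 0]], [[0.02, -0.25, 0.06], [0.34, 0, 0]], [[0.02, -0.4, 0.1], [0.52, 0, 0]], [[0.02, -0.55, 0.13], [0.7, 0, 0]], [[0.02, -0.7, 0.17], [0.88, 0, 0]]]}}

```text
time_s: 5.4
tcp_pos: [0.5341, 0.1882, 0.2092]
eef_rot: [169.6, 89.8, -155.6]
contact_force: [-0.2, 0.9, -1.8]
gripper_width: 0.0219
```

```bash
python3 -c "
from h import *
goal(.603,.187,.21,90)"
```

```text
t 5.4 pos [0.5341 0.1882 0.2092] jaw yaw 124.83 w 0.0219 F [-0.2  0.9 -1.8] q [ 39.  11. -13.  -0. -66. -94.]
shift [-0.0066 -0.2689  0.3721] turn [ 7.74e-01 -4.90e-03  6.00e-04]
```

Request:
{"fn": "send_rows", "kwargs": {"plan": [[[0, -0.07, 0.1], [0.18, 0, 0]], [[0, -0.14, 0.2], [0.36, 0, 0]], [[0, -0.21, 0.3], [0.54, 0, 0]], [[0, -0.27, 0.37], [0.72, 0, 0]], [[0, -0.27, 0.37], [0.775, -0.005, 0]]]}}

```text
time_s: 5.9
tcp_pos: [0.6038, 0.1864, 0.2073]
eef_rot: [-137.7, 89.9, -138.1]
contact_force: [0.1, 0.1, -2.5]
gripper_width: 0.0219
```

Run:
```python
from h import *
goal(.603,.187,.1505,90)
c=r.capture('scene');save(c,'s1')
P=cloud(c);z=P[...,2]
d=r.trace(c,'sweeper_grip')
for e in d[:4]: print(e['score'],e['uv'],np.nanmedian(P[e['mask']],0).round(3),np.nanmin(z[e['mask']]))
```

```text
t 5.9 pos [0.6038 0.1864 0.2073] jaw yaw 89.6 w 0.0219 F [ 0.1  0.1 -2.5] q [  35.   17.   -6.    0.  -68. -125.]
shift [ 0.3786  0.0045 -0.0047] turn [-0.0089 -0.0021  0.0019]
0.89 [450.0, 233.5] [0.631 0.177 0.156] -0.0042694618781572435
0.82 [319.0, 232.9] [0.418 0.027 0.03 ] -0.0021307602069076115
0.78 [388.4, 130.5] [0.253 0.228 0.111] -0.0044814267594673884
```

View pics/s1.png

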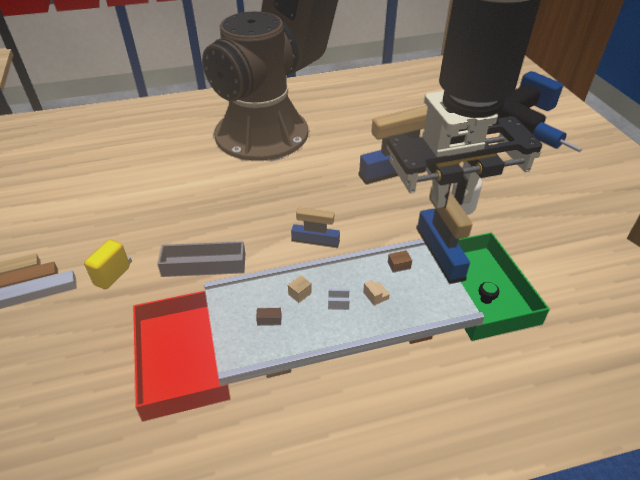

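The sweeper hangs at px (443,240), above the green end and clear of the oak at (400,261). Now I'll lower it.

Request:
{"fn": "send_rows", "kwargs": {"plan": [[[0.1, 0, -0.005], [-0.01, 0, 0]], [[0.2, 0, -0.005], [-0.01, 0, 0]], [[0.3, 0, -0.005], [-0.01, 0, 0]], [[0.36, 0, -0.005], [-0.01, 0, 0]], [[0.38, 0, -0.005], [-0.01, 0, 0]]]}}

```text
time_s: 6.5
tcp_pos: [0.6007, 0.186, 0.1494]
eef_rot: [-150.6, 89.7, -150.2]
contact_force: [0.0, -0.6, -2.7]
gripper_width: 0.0217
```

Run:
```python
from h import *
goal(.603,.037,.150,89.8)
c=r.capture('scene');save(c,'s2');P=cloud(c);z=P[...,2]
m=(P[...,0]>.53)&(P[...,0]<.68)&(P[...,1]>.155)&(P[...,1]<.205)
im=c['color'].astype(int);blue=m&(im[...,2]>im[...,0]+25)&(z>.06)
q=P[blue];print(len(q),np.percentile(q,[2,50,98],axis=0).round(4))
vs,us=np.where(m);a=c['color'][max(vs.min()-15,0):vs.max()+25,us.min()-50:us.max()+20,::-1]
cv2.imwrite('pics/s2.png',cv2.resize(a,None,fx=4,fy=4)[:600,:800])
```

```text
t 6.5 pos [0.6007 0.186  0.1494] jaw yaw 90.39 w 0.0217 F [ 0.  -0.6 -2.7] q [  35.   19.  -10.   -0.  -61. -125.]
shift [-0.0018 -0.9936  0.0084] turn [ 0.0132 -0.005   0.0028]
1005 [[0.5449 0.17   0.0702]
 [0.6431 0.1769 0.0965]
 [0.6692 0.197  0.1006]]
```

View pics/s2.png

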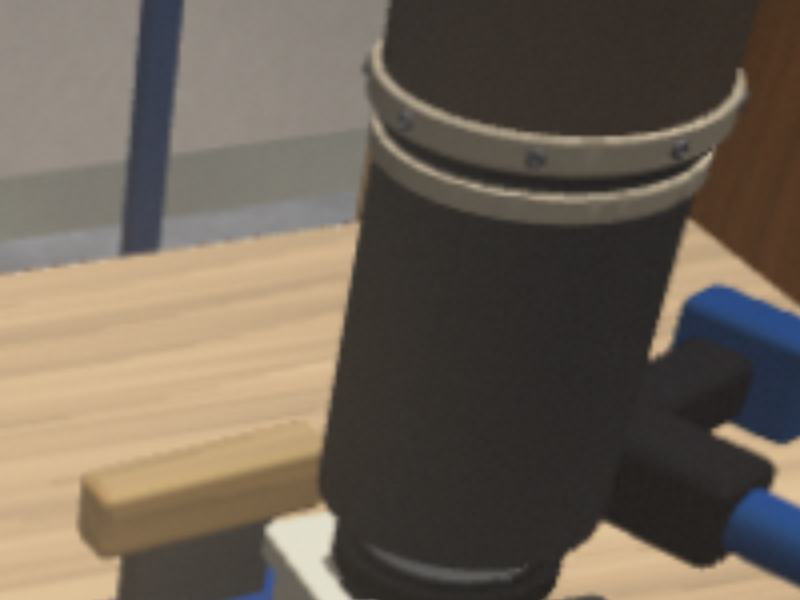

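That crop missed the head and shows only the arm. The cloud puts the head top at about 0.0985, which leaves the underside about 1–2 mm above the panel with no contact force. Now the sweep.

Request:
{"fn": "send_rows", "kwargs": {"plan": [[[0, -0.08, 0], [0.01, 0, 0]], [[0, -0.18, 0], [0.01, 0, 0]], [[0, -0.28, 0.01], [0.01, 0, 0]], [[0, -0.38, 0.01], [0.01, 0, 0]], [[0, -0.48, 0.01], [0.01, 0, 0]]]}}

```text
time_s: 7.05
tcp_pos: [0.6031, 0.1125, 0.1502]
eef_rot: [-148.0, 89.8, -148.1]
contact_force: [1.2, -0.1, -2.8]
gripper_width: 0.0221
```

Run:
```python
from h import *
goal(.603,.037,.149,89.8)
```

```text
t 7.05 pos [0.6031 0.1125 0.1502] jaw yaw 89.9 w 0.0221 F [ 1.2 -0.1 -2.8] q [  29.   18.  -12.    0.  -60. -119.]
shift [ 8.900e-03 -5.031e-01  3.000e-04] turn [ 0.0022 -0.0037  0.0023]
```

Request:
{"fn": "send_rows", "kwargs": {"plan": [[[0.006, -0.1, 0], [0, 0, 0]], [[0.006, -0.2, 0], [0, 0, 0]], [[0.006, -0.3, 0], [0, 0, 0]], [[0.006, -0.4, 0], [0, 0, 0]], [[0.006, -0.5, 0], [0, 0, 0]]]}}

```text
time_s: 7.55
tcp_pos: [0.6029, 0.0362, 0.1494]
eef_rot: [-148.7, 89.8, -148.8]
contact_force: [-0.3, -0.0, -2.3]
gripper_width: 0.0219
```

Run:
```python
from h import *
goal(.603,-.04,.149,89.8)
c=r.capture('scene');save(c,'s3')
```

```text
t 7.55 pos [0.6029 0.0362 0.1494] jaw yaw 89.9 w 0.0219 F [-0.3 -0.  -2.3] q [  22.   17.  -14.    0.  -60. -112.]
shift [ 0.0036 -0.5082  0.0015] turn [ 0.0021 -0.0038  0.0023]
```

View pics/s3.png

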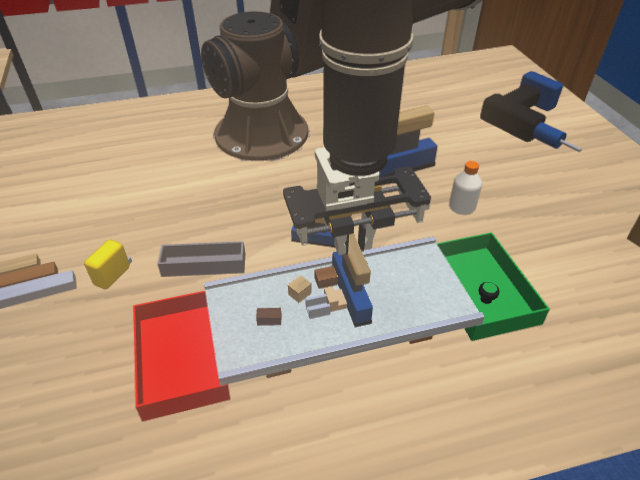

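The oak (327,275), rebate (335,298) and alu (317,305) are all ahead of the head, with pine and walnut further on. Continuing the sweep.

Request:
{"fn": "send_rows", "kwargs": {"plan": [[[0.003, -0.1, 0], [0, 0, 0]], [[0.003, -0.2, 0], [0, 0, 0]], [[0.003, -0.3, 0], [0, 0, 0]], [[0.003, -0.4, 0], [0, 0, 0]], [[0.003, -0.5, 0], [0, 0, 0]]]}}

```text
time_s: 8.1
tcp_pos: [0.6023, -0.0419, 0.1491]
eef_rot: [-145.6, 89.7, -145.8]
contact_force: [0.3, 0.6, -2.5]
gripper_width: 0.0218
```

Request:
{"fn": "send_rows", "kwargs": {"plan": [[[0, -0.1, 0], [0, 0, 0]], [[0, -0.2, 0], [0, 0, 0]], [[0, -0.3, 0], [0, 0, 0]], [[0, -0.4, 0], [0, 0, 0]], [[0, -0.5, 0], [0, 0, 0]]]}}

```text
time_s: 8.6
tcp_pos: [0.6021, -0.1182, 0.1493]
eef_rot: [-146.1, 89.7, -146.2]
contact_force: [-0.5, 1.1, -2.9]
gripper_width: 0.0219
```

Run:
```python
from h import *
goal(.603,-.19,.149,89.8)
c=r.capture('scene');save(c,'s4')
```

```text
t 8.6 pos [ 0.6021 -0.1182  0.1493] jaw yaw 89.85 w 0.0219 F [-0.5  1.1 -2.9] q [  7.  18. -12.   0. -60. -97.]
shift [ 0.0029 -0.4789  0.0075] turn [ 0.001  -0.0047  0.0032]
```

View pics/s4.png

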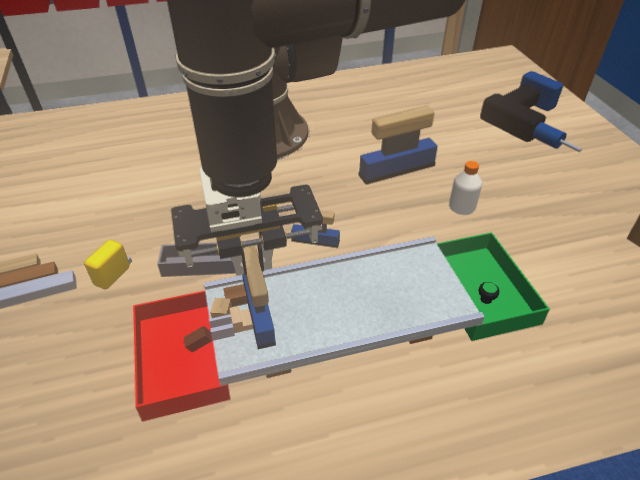

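The walnut is tipping over the edge at (197,338), and the other four are ahead of the head. Now the end of the sweep, to y ≈ -0.205.

Request:
{"fn": "send_rows", "kwargs": {"plan": [[[0, -0.08, 0], [0, 0, 0]], [[0, -0.16, 0], [0, 0, 0]], [[0, -0.24, 0], [0, 0, 0]], [[0, -0.32, 0], [0, 0, 0]], [[0, -0.4, 0], [0, 0, 0]]]}}

```text
time_s: 9.15
tcp_pos: [0.6018, -0.1809, 0.1495]
eef_rot: [-141.1, 89.7, -141.2]
contact_force: [-0.3, 0.7, -2.9]
gripper_width: 0.0216
```

Request:
{"fn": "send_rows", "kwargs": {"plan": [[[0, -0.06, 0], [0, 0, 0]], [[0, -0.12, 0], [0, 0, 0]], [[0, -0.18, 0], [0, 0, 0]], [[0, -0.18, 0], [0, 0, 0]], [[0, -0.18, 0], [0, 0, 0]]]}}

```text
time_s: 9.65
tcp_pos: [0.6016, -0.2081, 0.1495]
eef_rot: [-142.7, 89.7, -142.9]
contact_force: [0.1, -0.5, -2.9]
gripper_width: 0.0216
```

Run:
```python
from h import *
goal(.603,-.205,.149,89.8)
goal(.415,-.195,.24,167.5)
c=r.capture('scene');save(c,'s5')
```

```text
t 9.65 pos [ 0.6016 -0.2081  0.1495] jaw yaw 89.79 w 0.0216 F [ 0.1 -0.5 -2.9] q [ -1.  20.  -9.   0. -61. -89.]
shift [0.0029 0.0205 0.0094] turn [-0.0002 -0.0053  0.004 ]
t 9.65 pos [ 0.6016 -0.2081  0.1495] jaw yaw 89.79 w 0.0216 F [ 0.1 -0.5 -2.9] q [ -1.  20.  -9.   0. -61. -89.]
shift [-0.5987  0.0807 -1.2467] turn [-1.7268e+00 -7.2000e-03 -2.0000e-04]
```

View pics/s5.png

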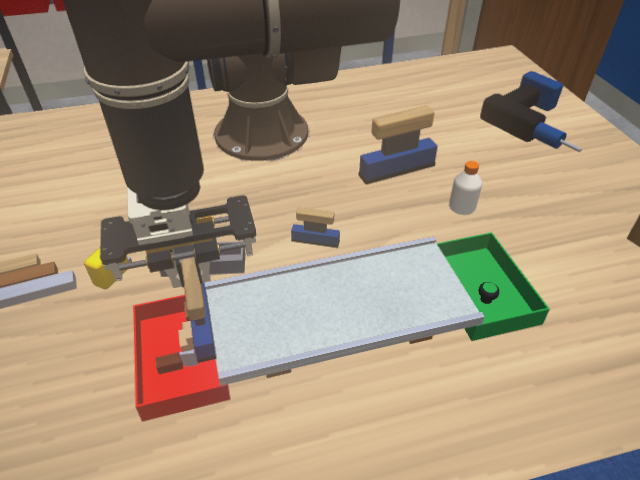

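The panel is clear, and pieces show in the red tray at (170,362), (185,338) and (187,352). Lift, then check the tray.

Request:
{"fn": "send_rows", "kwargs": {"plan": [[[-0.12, 0, 0], [0, 0, 0]], [[-0.28, 0, 0], [0, 0, 0]], [[-0.44, 0, 0], [0, 0, 0]], [[-0.58, 0, 0], [0, 0, 0]], [[-0.6, 0, 0], [0, 0, 0]]]}}

```text
time_s: 10.2
tcp_pos: [0.6035, -0.2074, 0.2427]
eef_rot: [-77.0, 89.8, -77.1]
contact_force: [0.5, -0.7, -1.6]
gripper_width: 0.0217
```

Request:
{"fn": "send_rows", "kwargs": {"plan": [[[0, 0.01, -0.11], [-0.18, 0, 0]], [[0, 0.02, -0.24], [-0.36, 0, 0]], [[0, 0.03, -0.37], [-0.54, 0, 0]], [[0, 0.04, -0.5], [-0.72, 0, 0]], [[0, 0.05, -0.62], [-0.86, 0, 0]]]}}

```text
time_s: 10.7
tcp_pos: [0.5091, -0.1991, 0.2413]
eef_rot: [-135.2, 89.8, -96.3]
contact_force: [0.1, -0.1, -3.0]
gripper_width: 0.022
```

Run:
```python
from h import *
goal(.415,-.195,.24,167.5)
c=r.capture('top');save(c,'t2');P=cloud(c)
for t in ['oak','pine','walnut','rebate','alu']:
    for d in r.trace(c,f'offcut_{t}_c')[:1]: print(t,round(d['score'],2),np.round(d['uv']),np.nanmedian(P[d['mask']],0).round(3))
cv2.imwrite('pics/t2.png',cv2.resize(c['color'][120:320,300:500,::-1],None,fx=3,fy=3))
```

```text
t 10.7 pos [ 0.5091 -0.1991  0.2413] jaw yaw 128.9 w 0.022 F [ 0.1 -0.1 -3. ] q [ -1.   7. -13.   0. -69. -51.]
shift [ 0.009   0.4155 -0.4709] turn [-0.8577 -0.0042  0.002 ]
```

View pics/t2.png

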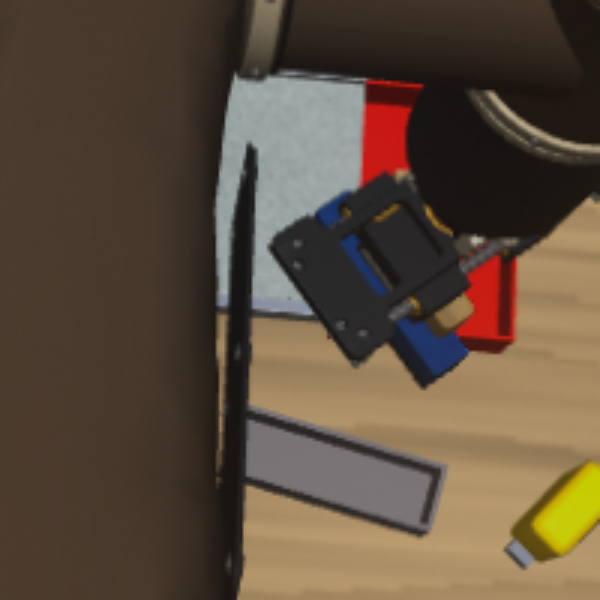

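The arm hides the tray from this view, so I'll check it with the scene camera from above the holder.

Request:
{"fn": "send_rows", "kwargs": {"plan": [[[0, 0.08, -0.09], [-0.18, 0, 0]], [[0, 0.17, -0.19], [-0.36, 0, 0]], [[0, 0.26, -0.29], [-0.54, 0, 0]], [[0, 0.35, -0.39], [-0.72, 0, 0]], [[0, 0.415, -0.47], [-0.86, 0, 0]]]}}

```text
time_s: 11.5
tcp_pos: [0.4164, -0.1945, 0.2416]
eef_rot: [-167.7, 89.8, -90.3]
contact_force: [0.4, 0.3, -2.3]
gripper_width: 0.0216
```

Run:
```python
from h import *
goal(.415,-.195,.24,167.5)
goal(.415,-.195,.097,167.5)
c=r.capture('scene');save(c,'s6');P=cloud(c);z=P[...,2]
for t in ['oak','pine','walnut','rebate','alu']:
    for d in r.trace(c,f'offcut_{t}_c')[:1]: print(t,round(d['score'],2),np.round(d['uv']),np.nanmedian(P[d['mask']],0).round(3))
for d in r.trace(c,'caddy')[:1]:
    q=P[d['mask']&(z>.03)&(z<.042)][:,:2];print(d['uv'],len(q),cv2.minAreaRect((q*1000).astype(np.float32)))
```

```text
t 11.5 pos [ 0.4164 -0.1945  0.2416] jaw yaw 167.47 w 0.0216 F [ 0.4  0.3 -2.3] q [ -0.  -1. -23.   0. -69. -12.]
shift [ 0.0107  0.0084 -0.0051] turn [-0.0008 -0.0048  0.001 ]
t 11.5 pos [ 0.4164 -0.1945  0.2416] jaw yaw 167.47 w 0.0216 F [ 0.4  0.3 -2.3] q [ -0.  -1. -23.   0. -69. -12.]
shift [ 0.964   0.0092 -0.0015] turn [-0.0008 -0.0048  0.001 ]
oak 0.81 [190. 314.] [ 0.544 -0.223  0.028]
pine 0.56 [195. 327.] [ 0.584 -0.219  0.027]
walnut 0.8 [168. 361.] [ 0.634 -0.27   0.021]
rebate 0.77 [190. 341.] [ 0.624 -0.23   0.053]
alu 0.66 [200. 259.] [ 0.414 -0.196  0.018]
[200.5, 260.6] 611 ((417.35772705078125, -193.98387145996094), (155.3935546875, 55.335975646972656), 77.39289855957031)
```

View pics/s6.png

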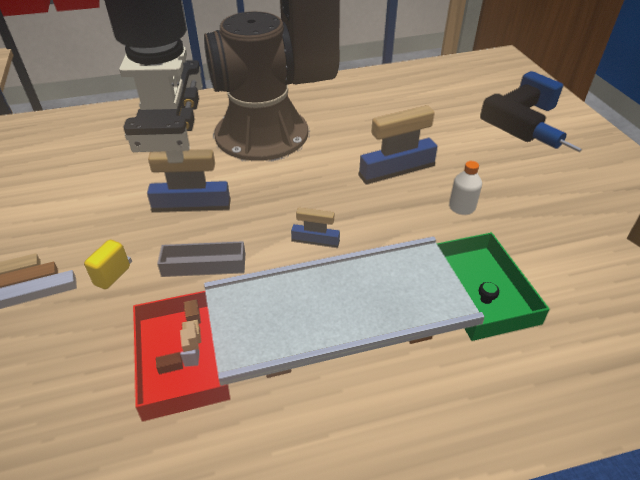

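All five are in the red tray: oak (190,312), pine (191,326), rebate (190,340) stacked on alu (190,357), and walnut (168,361). Nothing is left on the panel. The sweeper hangs above its holder at (200,258), so I'll lower it.

Request:
{"fn": "send_rows", "kwargs": {"plan": [[[0.16, 0.008, -0.003], [0, -0.004, 0]], [[0.32, 0.008, -0.003], [0, -0.004, 0]], [[0.48, 0.008, -0.003], [0, -0.004, 0]], [[0.6, 0.008, -0.003], [0, -0.004, 0]], [[0.65, 0.008, -0.003], [0, -0.004, 0]]]}}

```text
time_s: 12.35
tcp_pos: [0.4159, -0.1951, 0.1423]
eef_rot: [120.3, 89.9, -162.6]
contact_force: [-0.1, -0.3, -2.1]
gripper_width: 0.0217
```

Request:
{"fn": "send_rows", "kwargs": {"plan": [[[0.06, 0, 0], [0, 0, 0]], [[0.12, 0, 0], [0, 0, 0]], [[0.18, 0, 0], [0, 0, 0]], [[0.24, 0, 0], [0, 0, 0]], [[0.28, 0, 0], [0, 0, 0]]]}}

```text
time_s: 12.85
tcp_pos: [0.4157, -0.1951, 0.0997]
eef_rot: [117.9, 89.9, -165.0]
contact_force: [0.1, 0.1, -2.9]
gripper_width: 0.0217
```

Run:
```python
from h import *
goal(.415,-.195,.097,167.5)
```

```text
t 12.85 pos [ 0.4157 -0.1951  0.0997] jaw yaw 167.05 w 0.0217 F [ 0.1  0.1 -2.9] q [ -0.   7. -35.   0. -49. -13.]
shift [ 0.0177  0.0046 -0.0002] turn [-0.01   -0.0015 -0.0029]
```

Request:
{"fn": "send_rows", "kwargs": {"plan": [[[0.006, 0, 0], [0, 0, 0]], [[0.012, 0, 0], [0, 0, 0]], [[0.018, 0, 0], [0, 0, 0]], [[0.02, 0, 0], [0, 0, 0]], [[0.02, 0, 0], [0, 0, 0]]]}}

```text
time_s: 13.35
tcp_pos: [0.4158, -0.1951, 0.0969]
eef_rot: [122.5, 89.9, -160.5]
contact_force: [-0.4, -0.7, -2.3]
gripper_width: 0.0219
```

Request:
{"fn": "send_rows", "kwargs": {"plan": [[[0.004, 0, 0], [0, 0, 0]], [[0.008, 0, 0], [0, 0, 0]], [[0.012, 0, 0], [0, 0, 0]], [[0.012, 0, 0], [0, 0, 0]], [[0.012, 0, 0], [0, 0, 0]]]}}

```text
time_s: 13.85
tcp_pos: [0.4167, -0.1957, 0.0964]
eef_rot: [-176.6, 89.9, -99.5]
contact_force: [-1.9, -0.9, 9.7]
gripper_width: 0.0222
```

Contact: +12 N against the carried load, at z 0.0964. The sweeper is seated on the floor, so I'll release it.

Request:
{"fn": "send_rows", "kwargs": {"plan": [[[0, 0, 0], [0, 0, 0]], [[0, 0, 0], [0, 0, 0]], [[0, 0, 0], [0, 0, 0]], [[0, 0, 0], [0, 0, 0]], [[0, 0, 0], [0, 0, 0]]], "jaw": 1}}

```text
time_s: 14.35
tcp_pos: [0.4166, -0.1956, 0.0963]
eef_rot: [176.8, 89.9, -106.1]
contact_force: [-0.3, -1.5, -0.1]
gripper_width: 0.0565
```

Request:
{"fn": "send_rows", "kwargs": {"plan": [[[0, 0, 0], [0, 0, 0]], [[0, 0, 0], [0, 0, 0]], [[0, 0, 0], [0, 0, 0]], [[0, 0, 0], [0, 0, 0]], [[0, 0, 0], [0, 0, 0]]]}}

```text
time_s: 14.85
tcp_pos: [0.4166, -0.1956, 0.0963]
eef_rot: [176.5, 89.9, -106.4]
contact_force: [-1.2, 0.7, 0.4]
gripper_width: 0.0875
```

Request:
{"fn": "send_rows", "kwargs": {"plan": [[[-0.1, 0, 0], [0, 0, 0]], [[-0.25, 0, 0], [0, 0, 0]], [[-0.45, 0, 0], [0, 0, 0]], [[-0.65, 0, 0], [0, 0, 0]], [[-0.85, 0, 0], [0, 0, 0]]]}}

```text
time_s: 15.35
tcp_pos: [0.4164, -0.1954, 0.225]
eef_rot: [174.5, 89.9, -108.4]
contact_force: [1.2, -0.2, -0.6]
gripper_width: 0.0874
```

Run:
```python
from h import *
goal(.415,-.195,.24,167.5)
c=r.capture('scene');P=cloud(c);z=P[...,2]
for d in r.trace(c,'sweeper_grip')[:3]:
    m=d['mask'];q=P[m];b=q[q[:,2]>.085]
    print(round(d['score'],2),np.round(d['uv']),np.nanpercentile(q[:,2],[98]),len(b) and cv2.minAreaRect((b[:,:2]*1000).astype(np.float32)))
cv2.imwrite('pics/s7.png',cv2.resize(c['color'][180:420,100:350,::-1],None,fx=2.5,fy=2.5,interpolation=cv2.INTER_CUBIC))
w=r.capture('wrist');P=cloud(w);z=P[...,2]
for d in r.trace(w,'sweeper_grip')[:1]:
    q=P[d['mask']&(z>.1)&(z<.125)];A=np.c_[q[:,:2],np.ones(len(q))];print('wrist top',np.median(q[:,2]),cv2.minAreaRect((q[:,:2]*1000).astype(np.float32)),'tilt',np.linalg.lstsq(A,q[:,2],rcond=None)[0][:2])
```

```text
t 15.35 pos [ 0.4164 -0.1954  0.225 ] jaw yaw 167.09 w 0.0874 F [ 1.2 -0.2 -0.6] q [ -0.  -1. -24.   0. -67. -13.]
shift [-0.0998  0.0099  0.    ] turn [-0.0091 -0.0023 -0.0002]
0.93 [319. 228.] [0.07791036] 0
0.8 [198. 241.] [0.1121577] ((419.20587158203125, -192.0621337890625), (99.53585052490234, 27.26337432861328), 76.73646545410156)
0.77 [399. 147.] [0.14722645] ((239.10006713867188, 267.86328125), (39.43085861206055, 138.4474334716797), 5.978869915008545)
wrist top nan ((0.0, 0.0), (0.0, 0.0), 0.0) tilt [0. 0.]
  return _methods._mean(a, axis=axis, dtype=dtype,
  ret = ret.dtype.type(ret / rcount)
```

View pics/s7.png

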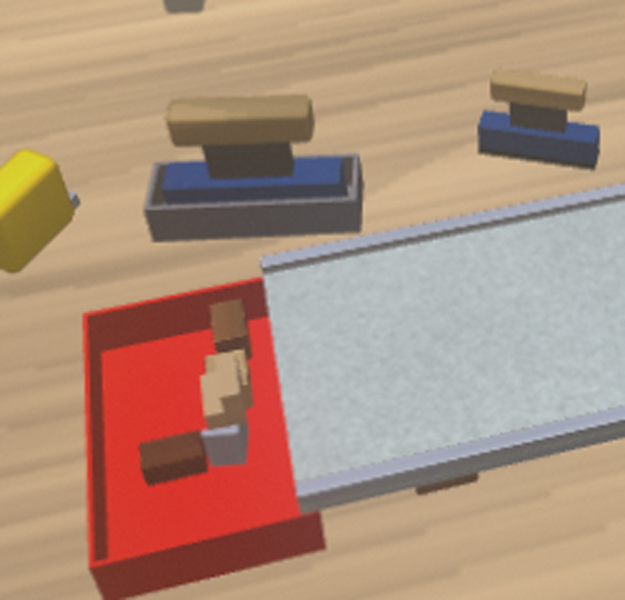

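The sweeper stands upright in the holder (crop 250,165), with its handle top at 0.112 as expected when fully home. All five offcuts are inside the red tray. Handing in.

```bash
python3 -c "
from plant import r
print(r.close_job())"
```

```text
the job is handed in; nothing more can be done
None
```

I picked up the middle-sized sweeper, swept all five offcuts into the red tray in one pass, and put the sweeper back in its grey holder. The job was handed in at about 15.5 s of the 61 s allowed.

- **Offcuts:** the last pictures show the panel clear and all five pieces inside the red tray. The plywood strip end rests on top of the aluminium and pine pieces. Only the sweeper head pushed them.
- **Sweeper:** it stands upright in the holder. The push against the holder floor read about 12 N at grip height 0.0964 m. After release the handle top measured 0.112 m, which is the height expected when fully home. The gripper was open and clear above it at hand-in.
- **Left alone:** I saw no change to the glue bottle, the knob or the tape measure. The glue bottle and knob were last viewed just before the sweeper was lowered. The tape measure is also in the last crop.

**Checks that failed or disagreed:**
- **Crop during the sweep:** one enlarged crop missed the sweeper head.
- **Top view of the tray:** the arm blocked it, so I used the scene camera instead.
- **Wrist camera:** the final measurement gave no reading.
- **Network errors:** it once placed the aluminium piece in the holder. The picture showed it in the red tray.

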